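# Tilt a clip to the set inspection angle and hold it

### The arm

A 7-joint arm with a two-finger parallel gripper is mounted at the origin on a cart in front of the work surface, level with it; the furniture and walls round the work are solid. World frame = base frame: x ahead of the robot, y to its left, z up, the work surface at z = 0. Lengths are in m, angles in rad, forces in N, time in s.
With the tool pointing down it reaches from about 0.425 to 1.025 m from the base axis. Payload 9.4 kg.
Tool frame: the origin (TCP) lies midway between the tips of the shut fingers; the grasp point (between the pads) lies 19 mm behind it (robot.hold_point_z is the distance from the TCP to the grasp point, in m); z points along the fingers, y is the direction in which the jaws open and shut (so a half turn about z gives the same grasp; the last joint's range is limited). The gripper opens to 85 mm and grips with 20 to 120 N. Pads are 22 mm wide; open, the fingers measure 114 mm over their backs; the gripper's body (76 mm by 85 mm) begins 54 mm behind the grasp point. The pads swing forward as they close: fully open they stand 13 mm farther back than shut.
Start: joints at [-1.382, 0.599, -0.003, 1.599, 0.002, 0.943, -0.08], TCP at [0.19, 0.7, 0.2] pointing down, gripper open.
Joint ranges: [-2.57, 2.57], [-0.35, 1.97], [-1.29, 1.29], [0.11, 2.56], [-1.05, 4.19], [0.11, 1.86], [-2.63, 2.63]. Speed limits (rad/s): [2.22, 2.22, 3.01, 3.01, 3.14, 3.14, 3.14].

### API

Orientations are given as a unit quaternion [w, x, y, z].
In Python, from cell import robot gives the robot as it stands.
- The arm moves only by the tool arm_command, never from a script. Its argument "increments" is a list of rows, each a list of 7 numbers: the closure in counts, from 0 (fully open) to 255 (shut), then the shift along the world's x, y, z in m, then the turn, a rotation vector about the world's x, y, z in degrees. A call has 1 to 12 rows; each row shifts and turns the commanded pose from where the row before left it; what a row does not reach is not made up. A row lasts 1/8 s, in which the tool goes at most 62.5 mm and 10.7 degrees, less where a joint would pass 70% of its speed; a pose out of reach is approached as far as the arm can. A call with a gripper value outside its range is refused whole. The fingers move at their own pace and stop on an object; the grip force is fixed at half the most. Time passes only in rows, so rows that do not move let the fingers close. It gives the time, the measured TCP pose, the force and the opening at its end, in the units of the state.
- robot.read_state(): the state, without advancing time (a new reading comes with each control period).
- robot.get_image(name): name is "scene" or "top" or "wrist"; returns (picture, depth): 384x512x3 uint8, red, green, blue; 384x512 float32, m along the optical axis (not along the pixel's ray), 0 where there is no reading.
- robot.camera_model(name): a dict with "camera_matrix" (3x3 intrinsics, pixels), "dist_coeffs" ([k1, k2, p1, p2, k3] as OpenCV has them; the pictures are not rectified), "rvec" (rotation vector, rad) and "tvec" (3), from world to camera coordinates, as OpenCV has them. Camera axes: x right, y down, z forward; pixel columns grow to the right and rows downward; lengths in m; the calibration is good to about 2 mm. A picture is of the moment at which its call begins: read the wrist's pose just before it. camera_model takes no time and is no camera call; for the wrist camera it gives the pose at the moment of the call.
- robot.close_job(): hands the job in, once; it reports no verdict.
Trained networks look in the newest picture that a camera, given by its name, has taken for a name from the list of things; names that differ only in an ending like _2 or _b are one class to them, and where a whole thing is asked for, a point or a joint stands for the part that bears it (a point fixed in the world has none). Each returns a list of dicts, best first, with "score" (0 to 1); they miss things now and then, are a little off and sometimes report something else, mostly with a low value. They report only what shows in the picture. A call takes as long as a camera call. They do not tell look-alikes from the thing itself.
- robot.masks_of(camera, name): "mask" (384x512 bool, what is visible of it) and "position" ([column, row] in pixels, amid what is visible of it).
- robot.mark_of(camera, name): "position" ([column, row] in pixels: a listed point, or the origin of a listed thing).
The state is a dict: "time_s": time; "joint_positions": joint angles; "joint_vel": joint speeds; "joint_efforts": joint torques, N m; "eef_pos": TCP position; "ee_rot": TCP orientation; "wrist_force": force on the tool from outside, world axes, zero at the start; "wrist_torque": the same for the moment, N m; "opening": finger opening in m.
Only numpy, scipy, OpenCV 4.12 (cv2) and the standard library are available. Lean on these libraries where they do the work, as an engineer would, in place of code of your own. Each camera call takes 0.05 s, during which the arm holds its last target.

### The job

Lay the loose black clip from the table top, right of the tilting plate, flat, base down, inside the rimmed blue tray of that inspection plate and let go of it. Then take the plate by its red handle bar, swing it up until the bar is level with the yellow pointer's knob (plate and pointer at the same angle), and finish still holding it there, motionless, with the clip lying in the tray. Leave the yellow pointer as it is set and do not disturb the other parts on the bench.

Things in the scene. Friction and masses are not known exactly. Their poses are not given: they have to be found in the camera images.
- clip: black moulded clip, the only loose one on the table top, 46 x 67 x 28 mm, about 26 g, lying on its flat base; solid block for the fingers. Origin in the middle of its underside; x is the 46 mm width (grasp across it), y the 67 mm length, z up. It can lie at any yaw
- clip_mid (a point): centre of the clip, 14 mm above its underside; axes as the clip
- hinge_mid (a point): middle of the plate's hinge axis, 45 mm above the table, on the fixed stand, whose place and yaw vary. x points from the hinge (nearer the robot) level to the handle side, y along the axis to the side with arc and pointer, z up. The grey base is 12 mm high, x = -30 to 150 mm; free table below the bar. Arc at y = 90 mm, up to 137 mm from the axis; hinge cheeks end 58 mm above the table
- plate (a joint): angle of the tilting plate, rad: 0 = level on its rest, as at the start; grows as the handle is raised; 1.15 = end stop. About 0.5 kg, little hinge friction: it falls back when let go. At angle a the bar's middle lies at x = 175 mm * cos a, z = 175 mm * sin a in the frame of hinge_mid
- tray_mid (a point): middle of the blue tray floor, the plate's top, 49 mm above the table when level, 74 mm from the hinge axis; axes turn with the plate (at 0 those of hinge_mid), z is the floor's normal. The tray is 102 mm in x, 134 mm in y inside its rims; rims 8 mm high, the one at the hinge 14 mm (it stops the clip from sliding down)
- handle_mid (a point): middle of the red bar, 175 mm from the hinge axis and 45 mm above the table when the plate is level; red, round, 14 mm thick, 136 mm long along y, carried by two side arms at y = 62 and -62 mm; 38 mm open gap between bar and plate edge, for a finger. It can turn between the fingers while the plate swings
- mark (a joint): angle at which the yellow pointer is set, rad, same hinge axis, same zero and same direction as joint plate (0.4 to 0.9). Stiff, stays where it is set; it sits beside the plate and is not to be moved
- knob_mid (a point): middle of the yellow knob (20 mm wide) at the end of the pointer, 175 mm from the hinge axis and 101 mm from the plate's middle along y; when plate and pointer have the same angle, the red bar is exactly in line with it. x points along the pointer, y along the hinge axis
- gauge_block: steel gauge block 22 x 56 x 12 mm lying on the table, bystander; origin in the middle of its underside
- spare_punch: dark steel punch standing upright, 16 mm wide, 53 mm high, bystander; origin at its foot
- hex_key: hex key 33 x 98 x 7 mm lying on the table, bystander; origin at the middle of its underside
Things that resemble listed ones, but are neither listed nor needed, are in the scene too. Several things have the shape of the clip; the one meant has the colours described above.

How it is judged:
On the way:
1. the clip lies flat in the tray of the lowered plate, let go of and at rest (x of clip_mid in the frame of tray_mid between -0.045 and 0.045 m and y of clip_mid in the frame of tray_mid between -0.055 and 0.055 m and z of clip_mid in the frame of tray_mid between 0.008 and 0.022 m and angle between the z axis of clip_mid and the z axis of tray_mid, either way round below 0.2 rad and contact force between the fingers and clip below 0.1 N and value of joint plate below 0.06 rad and linear speed of clip below 0.03 m/s), for 0.2 s.
At the end, for the whole second after the job is handed in: Plate within 0.07 rad of the yellow pointer's angle, slower than 0.06 rad/s, held by the fingers at the red bar (over 0.5 N); the clip still and flat in the tray (centre within 45 mm of the tray's middle in x, 55 mm in y, within 0.2 rad of the floor), untouched by the fingers (angle between the x axis of tray_mid and the x axis of knob_mid, either way round below 0.07 rad and velocity of joint plate between -0.06 and 0.06 rad/s and contact force between the fingers and plate_c6 above 0.5 N and x of clip_mid in the frame of tray_mid between -0.045 and 0.045 m and y of clip_mid in the frame of tray_mid between -0.055 and 0.055 m and z of clip_mid in the frame of tray_mid between 0.008 and 0.022 m and angle between the z axis of clip_mid and the z axis of tray_mid, either way round below 0.2 rad and contact force between the fingers and clip below 0.1 N and linear speed of clip below 0.03 m/s); the arm keeps its last pose, push and grip.
It fails at once if the yellow pointer's knob was moved by more than 12 mm (distance of knob_mid from where it was at the start of the episode above 0.012 m).
It fails at once if the gauge block, the punch or the hex key was moved by more than 30 mm (distance of any of gauge_block, spare_punch, hex_key from where it was at the start of the episode above 0.03 m).
It fails at once if the punch was tipped over (angle between spare_punch's own z axis and vertical above 0.5 rad).
It also fails if it takes over 48 s, if anything falls off the work surface, if the arm or the gripper's body presses on something with over 40 N, if the wrist force passes 120 N, or if a joint passes its speed limit or range.

## Working session

There is one attempt and no reset: what is moved stays moved. The work goes in short steps, Python scripts to look and compute and a tool call to move; the robot and the scene stay as the last step left them, time stands still between calls to the robot, and variables do not carry over. Pictures are saved under pics/ and viewed, and the job is handed in when it is done.

Besides the shell and the picture viewer there is one more tool, called after "Call:" as name([rows], argument=value, ...), one row to a line, values as JSON. arm_command: Moves the arm, as the interface text tells. Its arguments: {"type":"object","properties":{"increments":{"type":"array"}},"required":["increments"]}

```bash
ls; mkdir -p pics; python3 - <<'E'
from cell import robot
import cv2
s=robot.read_state(); print(s['time_s'],s['eef_pos'],s['ee_rot'],s['opening'],robot.hold_point_z)
for n in ['scene','top']:
    im,d=robot.get_image(n); cv2.imwrite(f'pics/{n}0.png',im[:,:,::-1]); 
    m=robot.camera_model(n); print(n,m)
E
```

```text
pics
0.0 [0.19033408 0.69904426 0.19889639] [-4.26201067e-05  1.32498240e-01  9.91182936e-01 -7.76147069e-04] 0.08534699924791049 0.0187
scene {'camera_matrix': array([[402.55007886,   0.        , 255.0841562 ],
       [  0.        , 402.55007886, 188.92574483],
       [  0.        ,   0.        ,   1.        ]]), 'dist_coeffs': array([-0.05455558,  0.        ,  0.        ,  0.        ,  0.        ]), 'rvec': array([ 2.10866811, -1.00806849,  0.43786189]), 'tvec': array([-0.32363184,  0.29378009,  0.98377471])}
top {'camera_matrix': array([[370.9861973 ,   0.        , 251.61191437],
       [  0.        , 370.9861973 , 195.09442908],
       [  0.        ,   0.        ,   1.        ]]), 'dist_coeffs': array([0.03398567, 0.        , 0.        , 0.        , 0.        ]), 'rvec': array([ 2.1748666 , -2.20540114,  0.03504091]), 'tvec': array([-0.02398836,  0.47635717,  1.03094469])}
```

View pics/scene0.png

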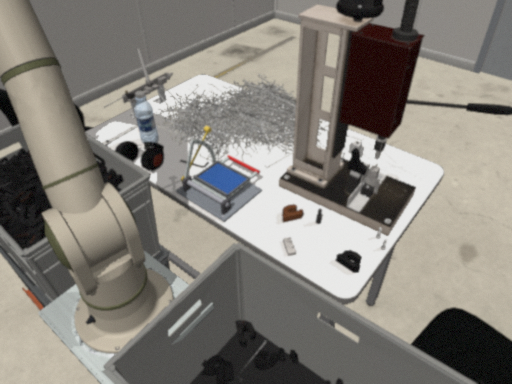

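View pics/top0.png

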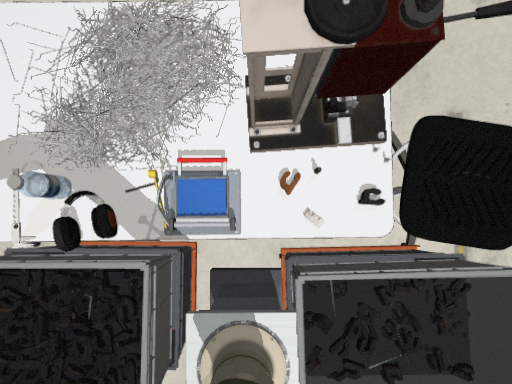

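```bash
cat > h.py <<'E'
import numpy as np, cv2
from cell import robot
def cam(n):
    m=robot.camera_model(n); R=cv2.Rodrigues(np.array(m['rvec']))[0]
    return m['camera_matrix'],m['dist_coeffs'],R,np.array(m['tvec']).ravel()
def proj(n,P,c=None):
    K,D,R,t=c or cam(n); return cv2.projectPoints(np.atleast_2d(np.array(P,float)),cv2.Rodrigues(R)[0],t,K,D)[0].reshape(-1,2)
def ray(n,uv,c=None):
    K,D,R,t=c or cam(n)
    p=cv2.undistortPoints(np.array(uv,float).reshape(-1,1,2),K,D).reshape(-1,2)
    d=np.c_[p,np.ones(len(p))]@R; o=-R.T@t
    return o,d   # d scaled so depth along axis =1
def atz(n,uv,z,c=None):
    o,d=ray(n,uv,c); return o+d*((z-o[2])/d[:,2])[:,None]
def cloud(n,depth,c=None):
    v,u=np.mgrid[0:384,0:512]; o,d=ray(n,np.c_[u.ravel(),v.ravel()],c)
    return (o+d*depth.reshape(-1,1)).reshape(384,512,3)
E
python3 - <<'E'
from h import *
from cell import robot
print(proj('top',[[0.19,0.7,0.2],[0,0,0],[.5,0,0]]),proj('scene',[[0.19,0.7,0.2]]))
for n in ['top','scene']:
  im,d=robot.get_image(n); np.savez(f'{n}0.npz',im=im,d=d)
  for k in ['clip','plate','tray_mid','handle_mid','knob_mid','hinge_mid','gauge_block','spare_punch','hex_key','clip_mid']:
    for r in robot.mark_of(n,k)[:3]: print(n,k,r['position'],round(r['score'],2))
  for im_,(x0,y0,x1,y1) in [(im,(130,130,410,250) if n=='top' else (170,110,390,290))]:
    c=cv2.resize(im_[y0:y1,x0:x1],None,fx=800/(x1-x0)*.9,fy=800/(x1-x0)*.9,interpolation=cv2.INTER_CUBIC)
    cv2.imwrite(f'pics/{n}_crop.png',c[:600,:,::-1])
E
```

```text
[[-75.78519436 323.98357397]
 [242.91689118 367.75884345]
 [240.78425217 186.98879785]] [[ 27.21700522 114.77031257]]
top clip [368.8, 197.6] 0.55Traceback (most recent call last):
  File "<stdin>", line 7, in <module>
ValueError: it knows: clip, clip_mid, gauge_block, handle_mid, hex_key, hinge_mid, knob_mid, spare_punch, tray_mid
```

```bash

python3 - <<'E'
from h import *
from cell import robot
for n in ['top','scene']:
  im,d=robot.get_image(n); np.savez(f'{n}0.npz',im=im,d=d)
  for k in ['clip','tray_mid','handle_mid','knob_mid','hinge_mid','gauge_block','spare_punch','hex_key','clip_mid']:
    for r in robot.mark_of(n,k)[:3]: print(n,k,r['position'],round(r['score'],2))
  for im_,(x0,y0,x1,y1) in [(im,(130,130,410,250) if n=='top' else (170,110,390,290))]:
    f=720/(x1-x0)
    c=cv2.resize(im_[y0:y1,x0:x1],None,fx=f,fy=f,interpolation=cv2.INTER_CUBIC)
    cv2.imwrite(f'pics/{n}_crop.png',c[:600,:,::-1])
E
```

```text
top clip [287.5, 181.8] 0.71
top clip [370.2, 196.3] 0.62
top tray_mid [202.2, 201.1] 0.55
top handle_mid [202.5, 161.0] 0.9
top knob_mid [151.1, 175.0] 0.42
top hinge_mid [200.5, 224.8] 0.55
top gauge_block [314.0, 220.8] 0.59
top spare_punch [316.9, 169.0] 0.61
top spare_punch [372.3, 196.1] 0.47
top hex_key [142.5, 179.7] 0.49
top clip_mid [288.9, 177.9] 0.69
top clip_mid [373.5, 197.0] 0.66
scene clip [293.8, 214.3] 0.7
scene tray_mid [223.3, 176.9] 0.68
scene handle_mid [243.5, 166.3] 0.62
scene knob_mid [210.0, 127.7] 0.54
scene hinge_mid [208.5, 190.2] 0.96
scene gauge_block [290.5, 247.9] 0.42
scene spare_punch [241.5, 164.0] 0.58
scene spare_punch [319.2, 220.1] 0.51
scene hex_key [194.5, 163.5] 0.38
scene clip_mid [351.1, 257.1] 0.76
scene clip_mid [289.2, 213.7] 0.58
```

View pics/top_crop.png

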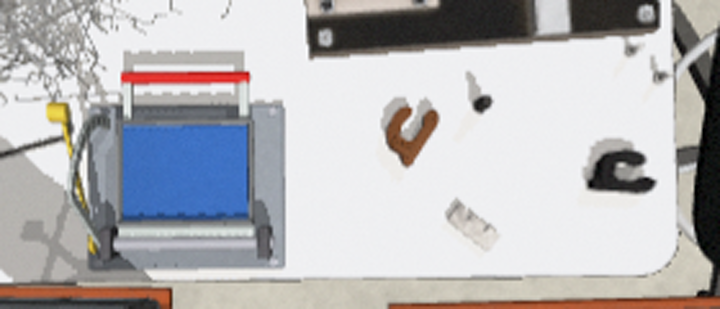

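View pics/scene_crop.png

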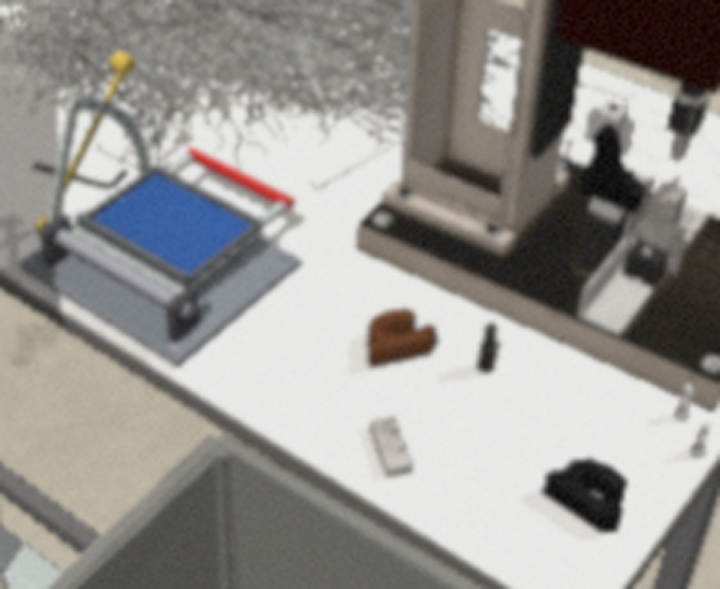

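```bash

python3 - <<'E'
from h import *
for n,(x0,y0,x1,y1) in [('top',(340,175,395,220)),('scene',(325,235,375,285))]:
  z=np.load(n+'0.npz'); im,d=z['im'],z['d']; P=cloud(n,d)
  m=np.zeros((384,512),bool); m[y0:y1,x0:x1]=1
  m&=(im.max(2)<70)&(P[...,2]>0.006)&(P[...,2]<0.04)
  Q=P[m]; print(n,m.sum(),np.percentile(Q,[1,50,99],axis=0).round(3).tolist())
  r=cv2.minAreaRect((Q[:,:2]*1000).astype(np.float32)); print(r)
# table z
  z=cloud(n,d); print('table', np.median(z[(im.min(2)>200)][:,2]))
T=np.load('top0.npz'); S=np.load('scene0.npz')
for n,Z in [('top',T),('scene',S)]:
  im=Z['im'].astype(int); P=cloud(n,Z['d'])
  red=(im[...,0]>150)&(im[...,1]<80)&(im[...,2]<80)&(P[...,2]>.02)&(P[...,2]<.09)&(P[...,0]>.4)
  Q=P[red]; print(n,'red',len(Q),Q.mean(0),np.percentile(Q,[1,99],axis=0).tolist())
  c,s,v=np.linalg.svd(Q-Q.mean(0),full_matrices=False); print(v[0])
  blue=(im[...,2]>150)&(im[...,0]<90)&(P[...,0]>.3)&(P[...,0]<.7)&(P[...,2]<.1)&(P[...,1]<.4); Q=P[blue]
  if len(Q): print('blue',len(Q),np.median(Q,0),cv2.minAreaRect((Q[:,:2]*1000).astype(np.float32)))
  yel=(im[...,0]>150)&(im[...,2]<80)&(im[...,1]>110)&(P[...,0]>.3)&(P[...,1]<.5); Q=P[yel]
  print('yel',len(Q)); print(np.c_[np.argwhere(yel)[:,::-1],Q.round(3)][:40:2])
E
```

```text
top 209 [[0.448, -0.39, 0.011], [0.463, -0.353, 0.026], [0.487, -0.328, 0.031]]
((467.67236328125, -360.6163635253906), (64.64768981933594, 41.016700744628906), 85.17349243164062)
table 9.34748033891708e-05
scene 311 [[0.444, -0.394, 0.007], [0.454, -0.364, 0.025], [0.486, -0.334, 0.031]]
((466.0010070800781, -365.4624938964844), (61.93717956542969, 42.90639114379883), 85.56707763671875)
table 0.0019374451008431492
top red 194 [0.57281839 0.10361054 0.05092694] [[0.5676711248263379, 0.03695756780901975, 0.04656712647846403], [0.5781224836849976, 0.16780023041471154, 0.05516951085319218]]
[-0.01067502 -0.99993502  0.00399954]
blue 1653 [0.47389299 0.10538555 0.04927213] ((473.9445495605469, 103.68946838378906), (131.7088165283203, 92.59854125976562), 89.19684600830078)
yel 68
[[1.49e+02 1.70e+02 5.32e-01 2.11e-01 1.72e-01]
 [1.51e+02 1.70e+02 5.32e-01 2.06e-01 1.73e-01]
 [1.53e+02 1.70e+02 5.31e-01 2.01e-01 1.74e-01]
 [1.49e+02 1.71e+02 5.29e-01 2.11e-01 1.73e-01]
 [1.51e+02 1.71e+02 5.29e-01 2.05e-01 1.75e-01]
 [1.53e+02 1.71e+02 5.29e-01 2.00e-01 1.76e-01]
 [1.49e+02 1.72e+02 5.26e-
[... 602 characters left out ...]
52e+02 1.76e+02 5.17e-01 2.03e-01 1.76e-01]]
scene red 59 [0.57006199 0.10098247 0.04998616] [[0.5665464072163758, 0.05092599644406771, 0.04357321184141131], [0.573411564173243, 0.15561689562221578, 0.054801467414937015]]
[-0.010334   -0.99985788  0.01332033]
blue 650 [0.47498382 0.10089603 0.0521503 ] ((474.9211120605469, 104.68095397949219), (89.15209197998047, 124.6902084350586), 1.311592936515808)
yel 12
[[2.08e+02 1.28e+02 5.22e-01 1.96e-01 1.77e-01]
 [2.05e+02 1.29e+02 5.17e-01 2.05e-01 1.72e-01]
 [2.07e+02 1.29e+02 5.19e-01 1.98e-01 1.74e-01]
 [2.05e+02 1.30e+02 5.15e-01 2.03e-01 1.70e-01]
 [2.07e+02 1.30e+02 5.16e-01 1.95e-01 1.73e-01]
 [2.06e+02 1.32e+02 5.14e-01 1.99e-01 1.65e-01]]
```

```bash

python3 - <<'E'
from h import *
T=np.load('top0.npz'); P=cloud('top',T['d']); S=np.load('scene0.npz'); P2=cloud('scene',S['d'])
A=np.r_[P.reshape(-1,3),P2.reshape(-1,3)]; A=A[(A[:,2]<1)]
for x in np.arange(0.1,0.8,.1):
  print(round(x,1),[ (round(float(np.percentile(A[m][:,2],99.5)),2) if (m:=(abs(A[:,0]-x)<.05)&(abs(A[:,1]-y)<.05)).sum()>10 else None) for y in np.arange(.7,-.6,-.1)])
E
```

```text
0.1 [0.11, 0.15, 0.18, 0.18, 0.13, 0.67, 0.61, 0.45, 0.34, 0.11, -0.12, -0.14, -0.11]
0.2 [0.06, 0.13, 0.15, 0.15, 0.11, 0.11, 0.0, 0.0, 0.11, 0.11, -0.11, -0.14, -0.12]
0.3 [0.02, 0.11, 0.11, 0.11, 0.11, 0.11, -0.75, -0.75, 0.11, 0.11, 0.11, 0.11, 0.11]
0.4 [0.01, 0.01, 0.08, 0.08, 0.08, 0.17, 0.07, 0.06, 0.01, 0.02, 0.03, 0.03, None]
0.5 [0.15, 0.14, 0.21, 0.09, 0.01, 0.18, 0.06, 0.06, 0.03, 0.05, 0.03, 0.03, None]
0.6 [0.13, 0.12, 0.17, 0.17, 0.14, 0.13, 0.1, 0.06, 0.06, 0.06, 0.08, 0.05, None]
0.7 [0.25, 0.06, 0.13, 0.18, 0.17, 0.17, 0.14, 0.54, 0.58, 0.58, 0.6, 0.05, None]
```

Call:
arm_command([
  [0, 0.01, -0.03, 0.045, 0, 0, 0],
  [0, 0.01, -0.04, 0.04, 0, 0, 0],
  [0, 0.0225, -0.057, 0, 0, 0, -7],
  [0, 0.0225, -0.057, 0, 0, 0, -7],
  [0, 0.0225, -0.057, 0, 0, 0, -7],
  [0, 0.0225, -0.057, 0, 0, 0, -7],
  [0, 0.025, -0.049, 0, 0, 0, -7],
  [0, 0.025, -0.049, 0, 0, 0, -7],
  [0, 0.025, -0.049, 0, 0, 0, -7],
  [0, 0.025, -0.049, 0, 0, 0, -7],
  [0, 0.025, -0.049, 0, 0, 0, -7],
  [0, 0.025, -0.049, 0, 0, 0, -7],
])

```text
time_s: 2.7
eef_pos: [0.4511, 0.106, 0.2852]
ee_rot: [0.0, 0.678, 0.735, 0.001]
wrist_force: [0.2, 0.8, 0.2]
opening: 0.0851
```

```bash

python3 - <<'E'
from h import *
im,d=robot.get_image('wrist'); c=cam('wrist'); cv2.imwrite('pics/w1.png',im[:,:,::-1]); P=cloud('wrist',d,c)
np.savez('w1.npz',P=P,im=im)
for k in ['tray_mid','handle_mid','knob_mid','hinge_mid','hex_key']:
    for r in robot.mark_of('wrist',k)[:2]:
        u,v=map(int,r['position']); print(k,r['position'],round(r['score'],2),P[v,u])
E
```

```text
tray_mid [267.8, 161.5] 0.66 [0.47357399 0.0987582  0.04892524]
tray_mid [331.7, 166.7] 0.66 [0.5717341  0.09810219 0.05146074]
handle_mid [328.8, 168.4] 0.78 [0.56919842 0.09367533 0.04591299]
knob_mid [335.7, 86.8] 0.83 [0.52696356 0.19980471 0.1749502 ]
hinge_mid [223.7, 153.8] 0.85 [0.406142   0.10662179 0.04962141]
hex_key [308.6, 44.2] 0.64 [ 5.25005136e-01  2.75677954e-01 -4.10080746e-04]
```

View pics/w1.png

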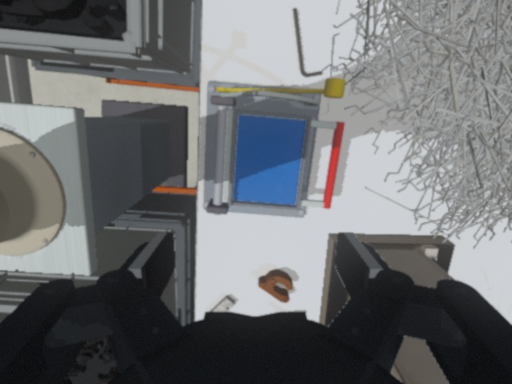

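Call:
arm_command([
  [0, 0.002, -0.053, 0, 0, 0, -5],
  [0, 0.002, -0.053, 0, 0, 0, -5],
  [0, 0.002, -0.053, 0, 0, 0, 0],
  [0, 0.002, -0.053, 0, 0, 0, 0],
  [0, 0.002, -0.053, 0, 0, 0, 0],
  [0, 0.002, -0.053, 0, 0, 0, 0],
  [0, 0.002, -0.053, -0.03, 0, 0, 0],
  [0, 0.001, -0.053, -0.03, 0, 0, 0],
  [0, 0.001, -0.044, -0.04, 0, 0, 0],
  [0, 0, 0, 0, 0, 0, 0],
])

```text
time_s: 4.25
eef_pos: [0.4651, -0.3617, 0.1816]
ee_rot: [-0.002, 0.739, 0.673, -0.001]
wrist_force: [-0.4, 0.3, 0.5]
opening: 0.0856
```

```bash

python3 - <<'E'
from h import *
z=np.load('w1.npz'); P,im=z['P'],z['im'].astype(int)
yel=(im[...,0]>120)&(im[...,2]<60)&(im[...,1]>90)&(P[...,2]>.02); Q=P[yel]; k=Q[Q[:,2]>.14]
print('knob',np.percentile(k,[2,50,98],axis=0).round(3).tolist()); q=Q[(Q[:,2]<.14)]
print(np.polyfit(q[:,0],q[:,2],1),q.min(0),q.max(0))
red=(im[...,0]>150)&(im[...,1]<80)&(im[...,2]<80)&(P[...,2]>.02)&(P[...,2]<.09);Q=P[red];print(Q.mean(0),np.linalg.svd(Q-Q.mean(0))[2][0] if len(Q)<3000 else '')
im,d=robot.get_image('wrist'); c=cam('wrist'); cv2.imwrite('pics/w2.png',im[:,:,::-1]); P=cloud('wrist',d,c)
m=(P[...,2]>.005)&(P[...,2]<.035)&(abs(P[...,0]-.467)<.07)&(abs(P[...,1]+.362)<.07)&(im.max(2)<80)
Q=P[m]; print(m.sum(),np.percentile(Q,[1,50,99],axis=0).round(3).tolist(),cv2.minAreaRect((Q[:,:2]*1000).astype(np.float32)))
for r in robot.mark_of('wrist','clip')[:2]: print(r)
E
```

```text
knob [[0.502, 0.191, 0.146], [0.527, 0.198, 0.175], [0.535, 0.206, 0.177]]
[ 0.9083169  -0.31224637] [0.39473185 0.19567953 0.05065076] [0.49613568 0.19865755 0.13961469]
[0.57426355 0.0833306  0.05118492] [-0.02002978 -0.99979347  0.00343998]
34 [[0.452, -0.388, 0.016], [0.458, -0.38, 0.026], [0.461, -0.372, 0.028]] ((457.06036376953125, -380.53240966796875), (15.417740821838379, 7.429050445556641), 55.71672058105469)
{'position': [255.8, 165.6], 'score': 0.91}
```

View pics/w2.png

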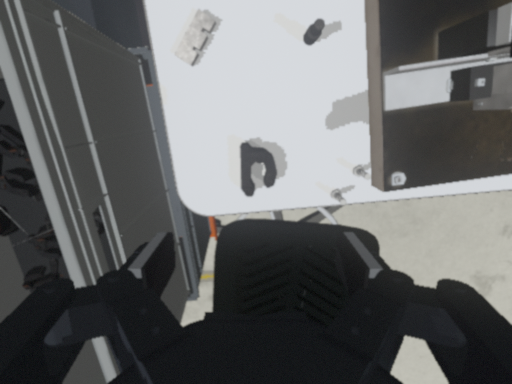

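```bash

python3 - <<'E'
from h import *
im,d=robot.get_image('wrist'); c=cam('wrist'); P=cloud('wrist',d,c)
sub=(slice(135,200),slice(230,285))
m=np.zeros((384,512),bool); m[sub]=im[sub].max(2)<80
Q=P[m]; print(m.sum(),np.percentile(Q,[1,50,99],axis=0).round(3).tolist(),(d[m]==0).sum())
Q=Q[(Q[:,2]>.003)&(Q[:,2]<.05)]; print(len(Q),cv2.minAreaRect((Q[:,:2]*1000).astype(np.float32)))
uv=np.argwhere(m)[:,::-1]; Q=atz('wrist',uv,.026,c);print(cv2.minAreaRect((Q[:,:2]*1000).astype(np.float32)))
c2=cv2.resize(im[120:210,200:320],None,fx=6,fy=6);cv2.imwrite('pics/w3.png',c2[:,:,::-1])
E
```

```text
66 [[0.451, -0.388, 0.014], [0.458, -0.381, 0.025], [0.477, -0.334, 0.028]] 0
66 ((464.0734558105469, -361.66168212890625), (56.92096710205078, 13.675965309143066), 74.46546936035156)
((464.09539794921875, -361.59375), (57.559478759765625, 13.705791473388672), 74.52980041503906)
```

View pics/w3.png

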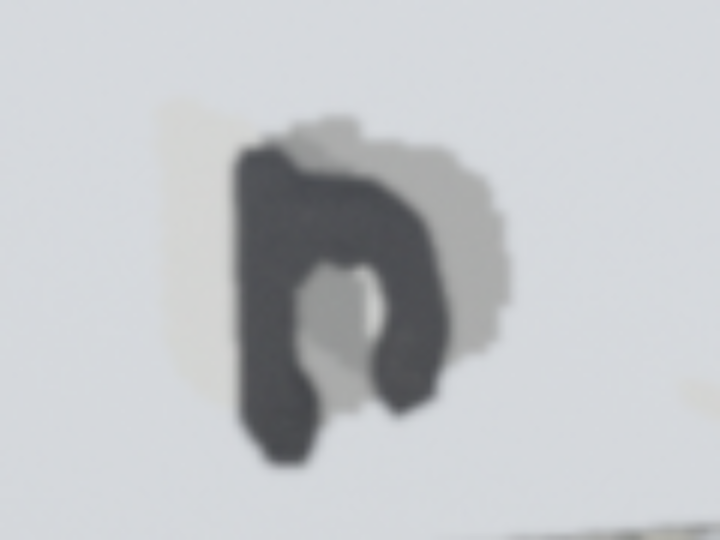

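```bash

python3 - <<'E'
from h import *
im,d=robot.get_image('wrist'); c=cam('wrist'); P=cloud('wrist',d,c)
sub=(slice(135,202),slice(230,285))
m=np.zeros((384,512),bool); m[sub]=im[sub].max(2)<115
Q=P[m]; Q=Q[(Q[:,2]>.003)&(Q[:,2]<.05)]; print(len(Q),cv2.minAreaRect((Q[:,:2]*1000).astype(np.float32)))
E
```

```text
1034 ((469.3460388183594, -359.9520568847656), (64.22622680664062, 42.34366989135742), 86.304931640625)
```

Call:
arm_command([
  [0, 0.003, 0.001, -0.05, 0, 0, 1],
  [0, 0, 0, -0.05, 0, 0, 0],
  [0, 0, 0, -0.045, 0, 0, 0],
  [0, 0, 0, -0.025, 0, 0, 0],
  [0, 0, 0, -0.012, 0, 0, 0],
  [0, 0, 0, 0, 0, 0, 0],
  [100, 0, 0, 0, 0, 0, 0],
  [160, 0, 0, 0, 0, 0, 0],
  [160, 0, 0, 0, 0, 0, 0],
  [160, 0, 0, 0, 0, 0, 0],
  [160, 0, 0, 0, 0, 0, 0],
])

```text
time_s: 5.82
eef_pos: [0.4694, -0.3595, 0.0028]
ee_rot: [0.0, 0.733, 0.681, -0.0]
wrist_force: [-0.3, 0.4, -0.0]
opening: 0.0316
```

```bash

python3 - <<'E'
from h import *
s=robot.read_state(); print(s['opening'],s['wrist_force'])
im,d=robot.get_image('wrist'); cv2.imwrite('pics/w4.png',im[:,:,::-1])
im,d=robot.get_image('scene'); cv2.imwrite('pics/s4.png',cv2.resize(im[190:320,280:440],None,fx=4,fy=4)[:,:,::-1])
E
```

```text
0.03156866392366595 [-0.34561424  0.39649234 -0.02642841]
```

View pics/w4.png

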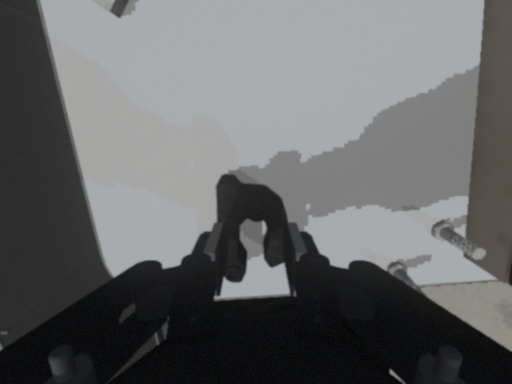

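View pics/s4.png

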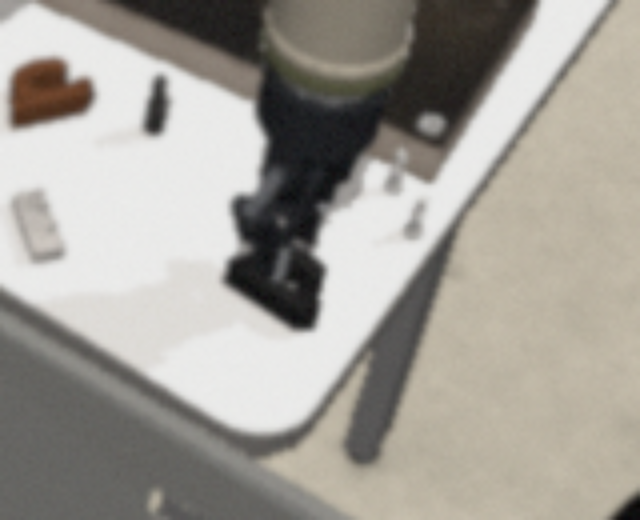

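Call:
arm_command([
  [200, 0, 0, 0, 0, 0, 0],
  [200, 0, 0, 0, 0, 0, 0],
])

```text
time_s: 6.18
eef_pos: [0.4694, -0.3595, 0.0027]
ee_rot: [-0.0, 0.733, 0.681, -0.0]
wrist_force: [0.4, -0.0, -0.0]
opening: 0.0187
```

```bash

python3 - <<'E'
from h import *
im,d=robot.get_image('wrist'); cv2.imwrite('pics/w5.png',cv2.convertScaleAbs(im[120:384,100:430],alpha=2,beta=10)[:,:,::-1]); c=cam('wrist'); P=cloud('wrist',d,c)
for v in (180,200,220,235,250,265): print(v,[ (u,P[v,u].round(3).tolist()) for u in range(205,310,12)])
E
```

```text
180 [(205, [0.438, -0.331, -0.001]), (217, [0.446, -0.331, -0.0]), (229, [0.456, -0.327, 0.018]), (241, [0.462, -0.332, -0.001]), (253, [0.47, -0.333, -0.001]), (265, [0.478, -0.334, -0.001]), (277, [0.486, -0.334, -0.001]), (289, [0.494, -0.335, -0.001]), (301, [0.502, -0.335, -0.0])]
200 [(205, [0.436, -0.345, -0.002]), (217, [0.449, -0.337, 0.025]), (229, [0.456, -0.337, 0.026]), (241, [0.463, -0.337, 0.027]), (253, [0.47, -0.338, 0.028]), (265, [0.477, -0.339, 0.025]), (277, [0.484, -0.343, 0.016]), (289, [0.494, -0.349, -0.0]), (301, [0.502, -0.35, -0.001])]
220 [(205, [0.435, -0.359, -0.0]), (217, [0.447, -0.35, 0.023]), (229, [0.454, -0.351, 0.024]), (241, [0.462, -0.351, 0.024]), (253, [0.469, -0.35, 0.027]), (265, [0.476, -0.352, 0.025]), (277, [0.483, -0.352, 0.025]), (289, [0.493, -0.364, -0.002]), (301, [0.502, -0.364, -0.001])]
235 [(205, [0.433, -0.371, -0.001]), (217, [0.45, -0.35, 0.045]), (229, [0.458, -0.346, 0.054]), (241, [0.459, -0.372, -0.0]), (253, [0.467, -0.373, -0.001]), (265, [0.476, -0.371, 0.006]), (277, [0.481, -0.348, 0.054]), (289, [0.488, -0.352, 0.046]), (301, [0.501, -0.376, -0.001])]
250 [(205, [0.432, -0.383, -0.001]), (217, [0.452, -0.35, 0.062]), (229, [0.459, -0.346, 0.07]), (241, [0.459, -0.379, 0.01]), (253, [0.466, -0.385, -0.001]), (265, [0.475, -0.374, 0.021]), (277, [0.48, -0.348, 0.069]), (289, [0.485, -0.348, 0.07]), (301, [0.492, -0.353, 0.062])]
265 [(205, [0.451, -0.345, 0.083]), (217, [0.456, -0.345, 0.084]), (229, [0.475, -0.289, 0.176]), (241, [0.459, -0.382, 0.024]), (253, [0.465, -0.398, -0.001]), (265, [0.474, -0.398, -0.001]), (277, [0.48, -0.354, 0.071]), (289, [0.484, -0.347, 0.083]), (301, [0.488, -0.347, 0.083])]
```

View pics/w5.png

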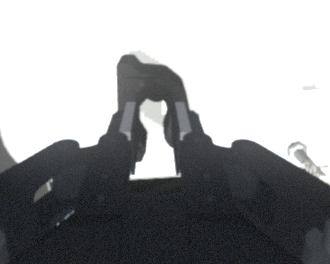

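```bash

python3 - <<'E'
from h import *
s=robot.read_state(); p=np.array(s['eef_pos']); print(p)
im,d=robot.get_image('scene'); 
uv=proj('scene',[p,p+[0,0,.03],p+[.0,0,.06]]); print(uv)
u,v=uv[0].astype(int); b=im.copy()
c=cv2.resize(b[v-60:v+30,u-60:u+60],None,fx=6,fy=6,interpolation=cv2.INTER_CUBIC); c=cv2.convertScaleAbs(c,alpha=2)
for q in uv: cv2.circle(c,tuple(((q-[u-60,v-60])*6).astype(int).tolist()),3,(255,0,0),-1)
cv2.imwrite('pics/s5.png',c[:,:,::-1])
P=cloud('scene',d); sub=P[v-60:v+30,u-60:u+60]
m=(abs(sub[...,0]-p[0])<.05)&(abs(sub[...,1]-p[1])<.05)
for z0 in np.arange(0.0,.12,.01):
  q=sub[m&(sub[...,2]>=z0)&(sub[...,2]<z0+.01)]
  if len(q): print(round(z0,2),len(q),q.min(0).round(3),q.max(0).round(3))
for n in ['wrist']:
  im,d=robot.get_image(n); c=cam(n); P=cloud(n,d,c); print('campos',-c[2].T@c[3])
  m=(abs(P[...,0]-p[0])<.05)&(abs(P[...,1]-p[1])<.03)
  for z0 in np.arange(0.0,.12,.01):
    q=P[m&(P[...,2]>=z0)&(P[...,2]<z0+.01)]
    if len(q): print(round(z0,2),len(q),q.min(0).round(3),q.max(0).round(3))
E
```

```text
[ 0.46939143 -0.35945689  0.00271139]
[[348.43942024 261.66238375]
 [350.08062745 254.56300662]
 [351.78179225 247.18588636]]
0.0 546 [ 0.419 -0.409  0.   ] [ 0.519 -0.309  0.01 ]
0.01 80 [ 0.444 -0.396  0.01 ] [ 0.481 -0.33   0.02 ]
0.02 185 [ 0.443 -0.396  0.02 ] [ 0.491 -0.329  0.03 ]
0.03 20 [ 0.449 -0.392  0.03 ] [ 0.482 -0.339  0.039]
0.04 27 [ 0.448 -0.371  0.041] [ 0.485 -0.347  0.05 ]
0.05 32 [ 0.447 -0.371  0.05 ] [ 0.483 -0.351  0.06 ]
0.06 21 [ 0.447 -0.371  0.06 ] [ 0.486 -0.352  0.07 ]
0.07 7 [ 0.452 -0.372  0.071] [ 0.486 -0.365  0.077]
0.08 38 [ 0.428 -0.376  0.08 ] [ 0.509 -0.347  0.09 ]
0.09 32 [ 0.423 -0.377  0.09 ] [ 0.517 -0.345  0.1  ]
0.1 59 [ 0.42  -0.377  0.1  ] [ 0.518 -0.347  0.11 ]
0.11 24 [ 0.42  -0.378  0.111] [ 0.489 -0.366  0.12 ]
campos [ 0.47461184 -0.28922265  0.17617108]
0.0 728 [ 0.419 -0.389  0.   ] [ 0.519 -0.33   0.01 ]
0.01 315 [ 0.458 -0.386  0.01 ] [ 0.488 -0.33   0.02 ]
0.02 2490 [ 0.447 -0.389  0.02 ] [ 0.49  -0.329  0.029]
0.03 108 [ 0.452 -0.366  0.036] [ 0.49  -0.346  0.04 ]
0.04 464 [ 0.447 -0.37   0.04 ] [ 0.493 -0.345  0.05 ]
0.05 581 [ 0.447 -0.369  0.05 ] [ 0.493 -0.345  0.06 ]
0.06 560 [ 0.447 -0.369  0.06 ] [ 0.493 -0.345  0.07 ]
0.07 1301 [ 0.431 -0.37   0.07 ] [ 0.508 -0.343  0.08 ]
0.08 3979 [ 0.424 -0.372  0.08 ] [ 0.515 -0.342  0.09 ]
0.09 4593 [ 0.42  -0.373  0.09 ] [ 0.519 -0.339  0.1  ]
0.1 6647 [ 0.419 -0.373  0.1  ] [ 0.519 -0.339  0.11 ]
0.11 8093 [ 0.419 -0.372  0.11 ] [ 0.519 -0.339  0.12 ]
```

View pics/s5.png

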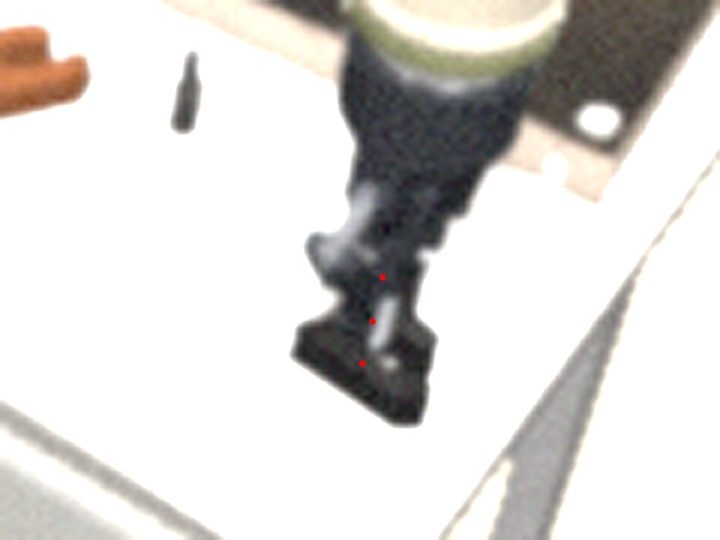

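Call:
arm_command([
  [0, 0, 0, 0, 0, 0, 0],
  [0, 0, 0, 0, 0, 0, 0],
  [0, 0, 0, -0.008, 0, 0, 0],
  [0, 0, 0, -0.008, 0, 0, 0],
  [0, 0, 0, 0, 0, 0, 0],
])

```text
time_s: 6.95
eef_pos: [0.4689, -0.3591, -0.0142]
ee_rot: [-0.001, 0.733, 0.68, -0.0]
wrist_force: [0.8, 0.5, 0.9]
opening: 0.0851
```

```bash

cat > fz.py <<'E'
from h import *
def fz(pr=True):
  s=robot.read_state(); p=np.array(s['eef_pos']); print(p,s['wrist_force'],s['opening'])
  im,d=robot.get_image('wrist'); c=cam('wrist'); P=cloud('wrist',d,c)
  m=(abs(P[...,0]-p[0])<.065)&(abs(P[...,1]-p[1])<.03)
  for z0 in np.arange(-.01,.1,.01):
    q=P[m&(P[...,2]>=z0)&(P[...,2]<z0+.01)]
    if len(q): print(round(z0,2),len(q),q.min(0).round(3),q.max(0).round(3))
  return im,P
E
python3 - <<'E'
from fz import *
im,P=fz(); cv2.imwrite('pics/w6.png',cv2.convertScaleAbs(im,alpha=2)[:,:,::-1])
E
```

```text
[ 0.46894763 -0.35913475 -0.01417498] [0.78637659 0.47557447 0.85486752] 0.08513090865751068
-0.01 8970 [ 0.404 -0.389 -0.003] [ 0.534 -0.329 -0.   ]
0.0 2545 [ 0.404 -0.389  0.   ] [ 0.534 -0.329  0.01 ]
0.01 456 [ 0.457 -0.386  0.01 ] [ 0.489 -0.329  0.02 ]
0.02 5233 [ 0.426 -0.389  0.02 ] [ 0.512 -0.329  0.03 ]
0.03 650 [ 0.415 -0.372  0.03 ] [ 0.525 -0.343  0.04 ]
0.04 1077 [ 0.413 -0.372  0.04 ] [ 0.526 -0.343  0.05 ]
0.05 1335 [ 0.413 -0.373  0.05 ] [ 0.526 -0.343  0.06 ]
0.06 1171 [ 0.415 -0.366  0.06 ] [ 0.526 -0.342  0.07 ]
0.07 1839 [ 0.404 -0.375  0.07 ] [ 0.534 -0.34   0.08 ]
0.08 6842 [ 0.404 -0.375  0.08 ] [ 0.534 -0.338  0.09 ]
0.09 8634 [ 0.404 -0.376  0.09 ] [ 0.534 -0.337  0.1  ]
```

View pics/w6.png

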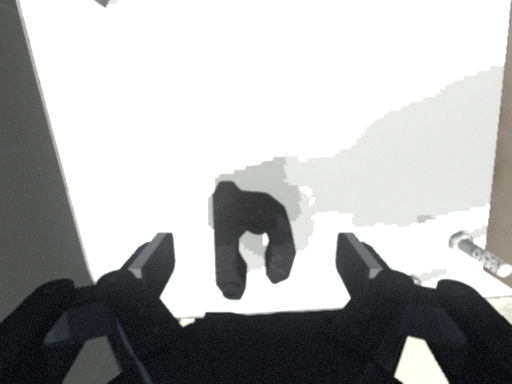

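```bash

python3 - <<'E'
from fz import *
im,P=fz()
for s in [(P[...,0]<.432)&(P[...,0]>.408),(P[...,0]>.506)&(P[...,0]<.53)]:
  m=s&(abs(P[...,1]+.359)<.02)&(P[...,2]>.006); print(np.percentile(P[m][:,2],[0,.5,1,2,5,10]))
E
```

```text
[ 0.46908704 -0.35936087 -0.01378606] [ 0.07843021 -0.29679136  0.05684109] 0.08532102741096924
-0.01 9461 [ 0.404 -0.389 -0.003] [ 0.534 -0.329 -0.   ]
0.0 2018 [ 0.404 -0.389  0.   ] [ 0.534 -0.329  0.01 ]
0.01 466 [ 0.457 -0.385  0.01 ] [ 0.489 -0.329  0.02 ]
0.02 5189 [ 0.427 -0.389  0.02 ] [ 0.512 -0.329  0.03 ]
0.03 610 [ 0.415 -0.373  0.03 ] [ 0.524 -0.343  0.04 ]
0.04 1079 [ 0.414 -0.373  0.04 ] [ 0.526 -0.343  0.05 ]
0.05 1321 [ 0.413 -0.372  0.05 ] [ 0.527 -0.343  0.06 ]
0.06 1209 [ 0.414 -0.366  0.06 ] [ 0.526 -0.342  0.07 ]
0.07 1747 [ 0.404 -0.375  0.07 ] [ 0.534 -0.34   0.08 ]
0.08 6810 [ 0.404 -0.376  0.08 ] [ 0.534 -0.338  0.09 ]
0.09 8454 [ 0.404 -0.375  0.09 ] [ 0.534 -0.337  0.1  ]
[0.02979268 0.03292545 0.03432005 0.03677646 0.04247074 0.05026351]
[0.0299411  0.032583   0.03404455 0.03651337 0.04170417 0.04882319]
```

Call:
arm_command([
  [0, 0, 0, -0.01, 0, 0, 0],
  [0, 0, 0, -0.01, 0, 0, 0],
  [0, 0, 0, 0, 0, 0, 0],
  [140, 0, 0, 0, 0, 0, 0],
  [160, 0, 0, 0, 0, 0, 0],
  [160, 0, 0, 0, 0, 0, 0],
  [160, 0, 0, 0, 0, 0, 0],
])

```text
time_s: 7.92
eef_pos: [0.4695, -0.3596, -0.0327]
ee_rot: [0.0, 0.733, 0.681, 0.0]
wrist_force: [-1.7, 2.1, 5.7]
opening: 0.0447
```

Call:
arm_command([
  [220, 0, 0, 0.04, 0, 0, 0],
  [220, 0, 0, 0.055, 0, 0, 0],
  [220, 0, 0.02, 0.06, 0, 0, 10],
  [220, -0.001, 0.052, 0.01, 0, 0, 10],
  [220, -0.001, 0.052, 0, 0, 0, 10],
  [220, -0.001, 0.052, 0, 0, 0, 10],
  [220, -0.001, 0.052, 0, 0, 0, 10],
  [220, -0.001, 0.052, 0, 0, 0, 10],
  [220, -0.001, 0.052, 0, 0, 0, 10],
  [220, -0.001, 0.052, 0, 0, 0, 10],
  [220, -0.001, 0.052, 0, 0, 0, 10],
  [220, 0, 0.028, 0, 0, 0, 4],
])

```text
time_s: 9.43
eef_pos: [0.4613, 0.1072, 0.1313]
ee_rot: [0.0, -0.001, 1.0, 0.0]
wrist_force: [0.2, -1.3, -0.9]
opening: 0.0445
```

```bash

python3 - <<'E'
from fz import *
s=robot.read_state(); print(s['eef_pos'],s['ee_rot'],s['opening'])
im,d=robot.get_image('wrist'); cv2.imwrite('pics/w7.png',cv2.convertScaleAbs(im,alpha=1.6)[:,:,::-1])
E
```

```text
[0.46126309 0.1071724  0.13128738] [ 3.14041165e-04 -1.32945682e-03  9.99998959e-01  4.64254246e-04] 0.04453645778197222
```

View pics/w7.png

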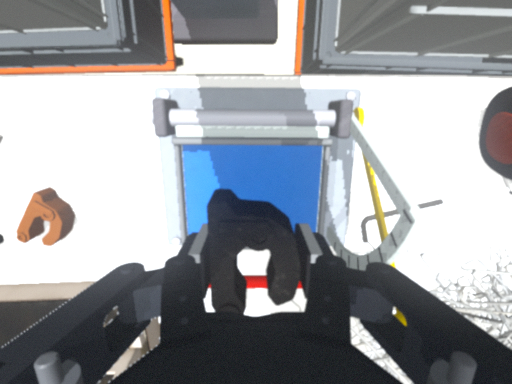

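```bash

python3 - <<'E'
from fz import *
im,d=robot.get_image('wrist'); c=cam('wrist'); P=cloud('wrist',d,c)
m=np.zeros((384,512),bool); m[180:320,204:302]=1; m&=(P[...,2]>.14)&(P[...,2]<.21)
Q=P[m]; print(len(Q),np.percentile(Q,[1,50,99],axis=0).round(4).tolist())
T=Q[(Q[:,2]>.18)&(Q[:,2]<.2)]; A=np.c_[T[:,:2]-T[:,:2].mean(0),np.ones(len(T))]; print(np.linalg.lstsq(A,T[:,2],rcond=None)[0], np.percentile(T,[1,50,99],axis=0).round(4).tolist())
i2=im.astype(int); b=(i2[...,2]>110)&(i2[...,0]<90)&(P[...,2]<.06); print('blue',np.percentile(P[b],[1,50,99],axis=0).round(4).tolist())
E
```

```text
8545 [[0.4319, 0.0866, 0.166], [0.4539, 0.1028, 0.1884], [0.4889, 0.1312, 0.1985]]
[-0.00036087 -0.02429092  0.18864826] [[0.4321, 0.0867, 0.1809], [0.4552, 0.1022, 0.1886], [0.489, 0.1311, 0.1962]]
blue [[0.4226, 0.0375, 0.0471], [0.4525, 0.1056, 0.0487], [0.5069, 0.1686, 0.0502]]
```

Call:
arm_command([
  [220, 0, -0.004, -0.04, 0, 0, 0],
  [220, 0, 0, -0.04, 0, 0, 0],
  [220, 0, 0, -0.02, 0, 0, 0],
  [220, 0, 0, -0.008, 0, 0, 0],
  [220, 0, 0, -0.004, 0, 0, 0],
  [220, 0, 0, 0, 0, 0, 0],
])

```text
time_s: 10.28
eef_pos: [0.4618, 0.1002, 0.0195]
ee_rot: [0.0, 0.002, 1.0, 0.0]
wrist_force: [0.3, 0.0, -0.0]
opening: 0.0438
```

Call:
arm_command([
  [220, 0, 0, -0.0015, 0, 0, 0],
  [220, 0, 0, 0, 0, 0, 0],
])

```text
time_s: 10.52
eef_pos: [0.4617, 0.1004, 0.018]
ee_rot: [0.0, 0.002, 1.0, 0.0]
wrist_force: [0.5, 0.9, -0.8]
opening: 0.0444
```

Call:
arm_command([
  [220, 0, 0, -0.0015, 0, 0, 0],
  [220, 0, 0, 0, 0, 0, 0],
])

```text
time_s: 10.78
eef_pos: [0.4617, 0.1004, 0.0163]
ee_rot: [0.0, 0.002, 1.0, 0.0]
wrist_force: [-0.0, 0.4, 4.1]
opening: 0.0443
```

Contact (4 N). Release and rise.

Call:
arm_command([
  [110, 0, 0, 0, 0, 0, 0],
  [80, 0, 0, 0, 0, 0, 0],
  [60, 0, 0, 0, 0, 0, 0],
  [60, 0, 0, 0.02, 0, 0, 0],
  [60, 0, 0, 0.05, 0, 0, 0],
  [60, 0, 0, 0.05, 0, 0, 0],
  [60, 0, 0, 0.03, 0, 0, 0],
  [0, 0, 0, 0, 0, 0, 0],
])

```text
time_s: 11.78
eef_pos: [0.4625, 0.1006, 0.1681]
ee_rot: [0.002, 0.002, 1.0, 0.001]
wrist_force: [1.0, -0.2, -0.0]
opening: 0.0812
```

```bash

python3 - <<'E'
from fz import *
s=robot.read_state(); print(s['eef_pos'],s['opening'])
im,d=robot.get_image('wrist'); cv2.imwrite('pics/w8.png',cv2.convertScaleAbs(im,alpha=1.6)[:,:,::-1])
c=cam('wrist'); P=cloud('wrist',d,c)
m=(P[...,2]>.062)&(P[...,2]<.09)&(abs(P[...,0]-.47)<.048)&(abs(P[...,1]-.103)<.055)
Q=P[m]; print(len(Q),np.percentile(Q,[1,50,99],axis=0).round(4).tolist(),cv2.minAreaRect((Q[:,:2]*1000).astype(np.float32)))
i2=im.astype(int); r=(i2[...,0]>120)&(i2[...,1]<60)&(P[...,2]<.08)&(P[...,0]>.5); print('red',np.percentile(P[r],[1,50,99],axis=0).round(4).tolist())
E
```

```text
[0.46253921 0.1006384  0.16812462] 0.08123220513365281
1688 [[0.4316, 0.0789, 0.0643], [0.4574, 0.0933, 0.0723], [0.4943, 0.1225, 0.076]] ((464.2250671386719, 101.19963073730469), (45.48595428466797, 66.26908874511719), 88.89445495605469)
red [[0.5643, 0.0412, 0.0445], [0.5699, 0.0898, 0.0491], [0.5741, 0.1689, 0.0509]]
```

View pics/w8.png

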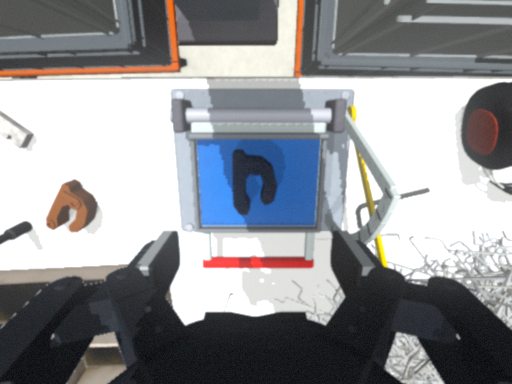

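Call:
arm_command([
  [141, 0.01, 0, 0.01, 0, 0, -10],
  [141, 0.02, -0.004, 0, 0, 0, -10],
  [141, 0.02, -0.004, 0, 0, 0, -10],
  [141, 0.02, -0.004, 0, 0, 0, -10],
  [141, 0.02, -0.004, 0, 0, 0, -10],
  [141, 0.02, -0.004, 0, 0, 0, -10],
  [141, 0, -0.002, 0, 0, 0, -10],
  [141, 0, 0, 0, 0, 0, -10],
  [141, 0, 0, 0, 0, 0, -10.4],
  [141, 0, 0, 0, 0, 0, 0],
])

```text
time_s: 13.08
eef_pos: [0.5707, 0.0783, 0.1744]
ee_rot: [-0.0, 0.71, 0.704, -0.002]
wrist_force: [0.6, -0.3, -0.3]
opening: 0.0383
```

```bash

python3 - <<'E'
from fz import *
s=robot.read_state(); print(s['eef_pos'],s['ee_rot'],s['opening'],s['joint_positions'])
im,d=robot.get_image('wrist'); cv2.imwrite('pics/w9.png',cv2.convertScaleAbs(im,alpha=1.6)[:,:,::-1])
c=cam('wrist'); P=cloud('wrist',d,c); print('cam',-c[2].T@c[3])
i2=im.astype(int); r=(i2[...,0]>120)&(i2[...,1]<60)&(P[...,2]<.08)&(P[...,0]>.5); print('red',np.percentile(P[r],[1,50,99],axis=0).round(4).tolist(),P[r].mean(0))
E
```

```text
[0.57071509 0.07826668 0.17442449] [-1.48971951e-04  7.10484905e-01  7.03710768e-01 -1.52698040e-03] 0.03829518369873794 [-0.62689334  0.50761606  0.57431621  1.99414708 -0.39400603  0.75285462
  0.17344365]
cam [0.57172036 0.14899546 0.34803342]
red [[0.5681, 0.0652, 0.0484], [0.5725, 0.1289, 0.0509], [0.5778, 0.1706, 0.0529]] [0.57272257 0.12538351 0.05081838]
```

View pics/w9.png

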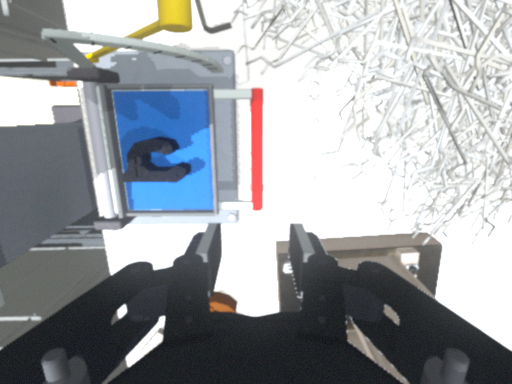

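Call:
arm_command([
  [141, 0.002, 0, -0.05, 0, 0, 0],
  [141, 0, 0, -0.05, 0, 0, 0],
  [141, 0, 0, -0.04, 0, 0, 0],
  [141, 0, 0, -0.025, 0, 0, 0],
  [141, 0, 0, -0.014, 0, 0, 0],
  [141, 0, 0, 0, 0, 0, 0],
])

```text
time_s: 13.88
eef_pos: [0.573, 0.078, -0.0036]
ee_rot: [-0.0, 0.711, 0.704, -0.001]
wrist_force: [-1.5, -0.5, 1.1]
opening: 0.0383
```

```bash

python3 - <<'E'
from fz import *
s=robot.read_state(); print(s['eef_pos'],s['wrist_force'],s['opening'])
im,d=robot.get_image('wrist'); cv2.imwrite('pics/w10.png',cv2.convertScaleAbs(im,alpha=1.8)[:,:,::-1])
c=cam('wrist'); P=cloud('wrist',d,c)
i2=im.astype(int); r=(i2[...,0]>100)&(i2[...,1]<50)&(P[...,2]<.08)&(P[...,0]>.5); print('red',np.percentile(P[r],[1,50,99],axis=0).round(4).tolist(),P[r].mean(0))
E
```

```text
[ 0.57303157  0.0780483  -0.00359302] [-1.54068219 -0.46277274  1.0935431 ] 0.03832710513211257
red [[0.5672, 0.0473, 0.0482], [0.5731, 0.1208, 0.0512], [0.5791, 0.1707, 0.0531]] [0.57314114 0.11675557 0.05100957]
```

View pics/w10.png

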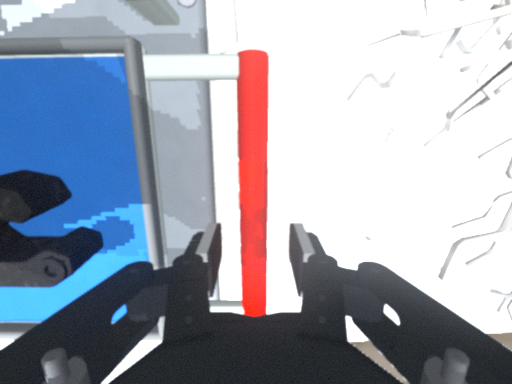

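Bar is centred between the fingers (around column 253). Close.

Call:
arm_command([
  [255, 0, 0, 0, 0, 0, 0],
  [255, 0, 0, 0, 0, 0, 0],
  [255, 0, 0, 0, 0, 0, 0],
  [255, 0, 0, 0, 0, 0, 0],
])

```text
time_s: 14.42
eef_pos: [0.5724, 0.0785, -0.0018]
ee_rot: [-0.001, 0.711, 0.703, -0.0]
wrist_force: [-4.3, -0.9, 7.6]
opening: 0.0119
```

Call:
arm_command([
  [255, -0.0004, 0, 0.0122, 0, 0, 0],
  [255, -0.0013, 0, 0.0122, 0, 0, 0],
  [255, -0.0021, 0, 0.0121, 0, 0, 0],
  [255, -0.003, 0, 0.0119, 0, 0, 0],
  [255, -0.0038, 0, 0.0117, 0, 0, 0],
  [255, 0, 0, 0, 0, 0, 0],
])

```text
time_s: 15.18
eef_pos: [0.5626, 0.0785, 0.0582]
ee_rot: [0.0, 0.711, 0.703, 0.0]
wrist_force: [-3.4, -0.0, -3.9]
opening: 0.0115
```

```bash

python3 - <<'E'
from fz import *
s=robot.read_state(); print(s['eef_pos'],s['wrist_force'],s['opening'])
im,d=robot.get_image('wrist'); cv2.imwrite('pics/w11.png',cv2.convertScaleAbs(im,alpha=1.8)[:,:,::-1])
c=cam('wrist'); P=cloud('wrist',d,c)
i2=im.astype(int); r=(i2[...,0]>100)&(i2[...,1]<50)&(P[...,2]<.3)&(P[...,0]>.5); print('red',np.percentile(P[r],[1,50,99],axis=0).round(4).tolist(),P[r].mean(0))
E
```

```text
[0.56261348 0.0785126  0.05822473] [-3.42488636 -0.01553773 -3.94990624] 0.011537894961352728
red [[0.5568, 0.0442, 0.1046], [0.5623, 0.1161, 0.1079], [0.5686, 0.1713, 0.11]] [0.56244171 0.1147157  0.10837526]
```

View pics/w11.png

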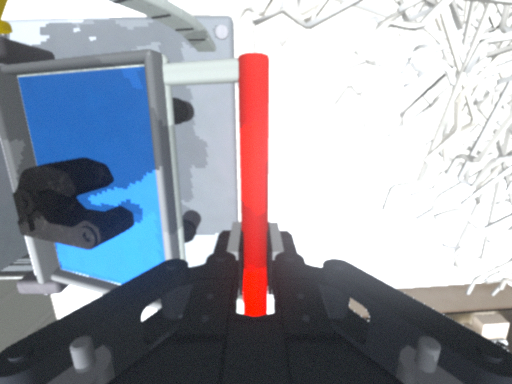

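Call:
arm_command([
  [255, -0.0046, 0, 0.0114, 0, 0, 0],
  [255, -0.0054, 0, 0.011, 0, 0, 0],
  [255, -0.0061, 0, 0.0106, 0, 0, 0],
  [255, -0.0069, 0, 0.0101, 0, 0, 0],
  [255, -0.0076, 0, 0.0096, 0, 0, 0],
  [255, -0.0082, 0, 0.0091, 0, 0, 0],
  [255, 0, 0, 0, 0, 0, 0],
  [255, 0, 0, 0, 0, 0, 0],
])

```text
time_s: 16.23
eef_pos: [0.5269, 0.0786, 0.1209]
ee_rot: [0.002, 0.711, 0.703, 0.003]
wrist_force: [6.9, 2.8, 3.4]
opening: 0.0115
```

```bash

cat > chk.py <<'E'
from fz import *
s=robot.read_state(); print(s['eef_pos'],s['wrist_force'],s['opening'])
for n in ['wrist','scene','top']:
  im,d=robot.get_image(n); np.savez(n+'_l.npz',im=im,d=d)
  c=cam(n); P=cloud(n,d,c); i2=im.astype(int)
  z=(P[...,0]>.35)&(P[...,0]<.62)&(P[...,1]>0)&(P[...,1]<.24)&(P[...,2]>.02)&(P[...,2]<.3)
  for nm,r in [('red',(i2[...,0]>100)&(i2[...,1]<60)&(i2[...,2]<60)&z),('yel',(i2[...,0]>100)&(i2[...,1]>80)&(i2[...,2]<60)&z&(P[...,2]>.14)),('blue',(i2[...,2]>90)&(i2[...,0]<80)&(i2[...,2]>1.6*i2[...,0])&z)]:
    if r.sum()>5: print(n,nm,r.sum(),np.percentile(P[r],[2,50,98],axis=0).round(4).tolist())
    if nm=='blue' and r.sum()>50:
      Q=P[r]; md=np.median(Q,0); Q=Q[np.abs(Q-md).max(1)<.08]; v=np.linalg.svd(Q-Q.mean(0),full_matrices=False)[2][2]; v*=np.sign(v[2]); print('normal',v,'angle',np.arctan2(-v[0],v[2]))
  cv2.imwrite(f'pics/{n}_l.png',cv2.convertScaleAbs(im,alpha=1.5 if n=='wrist' else 1)[:,:,::-1])
  if n!='wrist':
    x0,y0=(170,100) if n=='scene' else (130,130); cv2.imwrite(f'pics/{n}_l.png',cv2.resize(im[y0:y0+110,x0:x0+140],None,fx=5,fy=5,interpolation=cv2.INTER_CUBIC)[:,:,::-1])
E
python3 chk.py
```

```text
[0.52686451 0.07863707 0.12086528] [6.90968151 2.8190887  3.37595647] 0.011495625605684592
wrist red 6537 [[0.5209, 0.0443, 0.1648], [0.5269, 0.1209, 0.1682], [0.5331, 0.1709, 0.1701]]
wrist yel 43 [[0.4878, 0.1858, 0.14], [0.4948, 0.2019, 0.1421], [0.5087, 0.203, 0.1692]]
wrist blue 8224 [[0.4158, 0.0434, 0.0666], [0.4575, 0.1253, 0.1046], [0.4784, 0.1698, 0.1241]]
normal [-0.67504375  0.00211093  0.73777468] angle 0.7410260394588397
scene red 56 [[0.5201, 0.0419, 0.1652], [0.5239, 0.1259, 0.1688], [0.5329, 0.164, 0.1738]]
scene yel 19 [[0.5139, 0.1934, 0.1649], [0.5186, 0.1981, 0.171], [0.5251, 0.2064, 0.1769]]
scene blue 502 [[0.418, 0.0436, 0.0699], [0.4638, 0.0699, 0.1122], [0.4868, 0.1524, 0.132]]
normal [-0.67268128 -0.00781802  0.73989105] angle 0.7378543188129555
top red 38 [[0.5142, 0.0371, 0.1658], [0.525, 0.0467, 0.169], [0.53, 0.0563, 0.2882]]
top blue 629 [[0.414, 0.0394, 0.067], [0.4533, 0.0672, 0.1025], [0.4818, 0.1491, 0.2403]]
normal [-0.67565545  0.00622173  0.73719129] angle 0.7418711696795767
```

View pics/wrist_l.png

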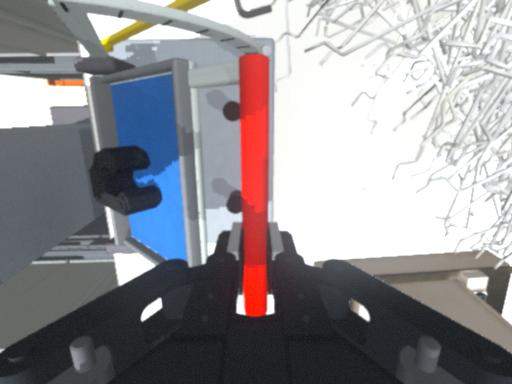

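View pics/scene_l.png

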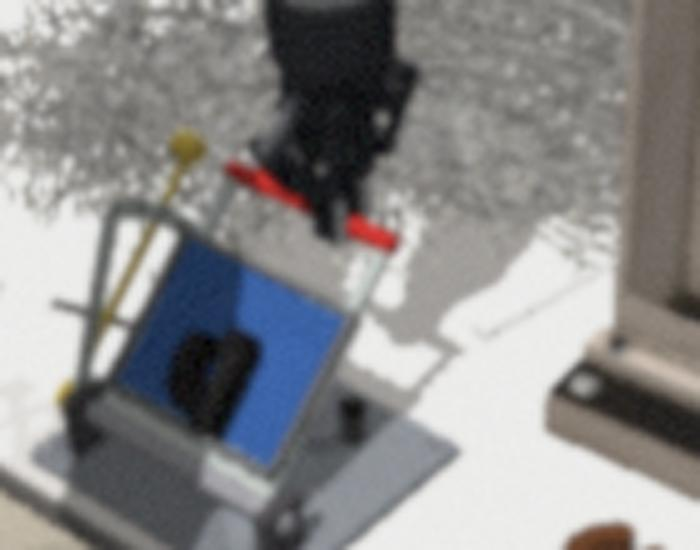

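View pics/top_l.png

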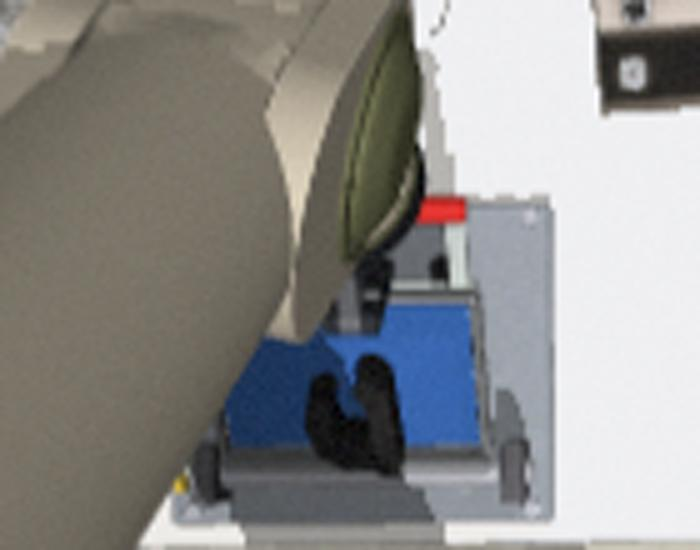

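```bash

cat > kn.py <<'E'
from h import *
hx,hy,yaw=.3985,.1045,-.0107
ex=np.array([np.cos(yaw),np.sin(yaw),0]);ey=np.array([-np.sin(yaw),np.cos(yaw),0]);H=np.array([hx,hy,.045])
pt=lambda a,y:H+.175*np.cos(a)*ex+y*ey+[0,0,.175*np.sin(a)]
for n,f in [('scene','scene0'),('scene','scene_l'),('top','top0')]:
  Z=np.load(f+'.npz'); im=Z['im'].astype(int); P=cloud(n,Z['d'])
  m=(im[...,0]>95)&(im[...,2]<.6*im[...,0])&(im[...,1]>.65*im[...,0])
  pk=proj(n,[pt(.77,.101)])[0]; v,u=np.mgrid[0:384,0:512]; m&=(np.hypot(u-pk[0],v-pk[1])<10)
  nl,l,st,ce=cv2.connectedComponentsWithStats(m.astype(np.uint8)); i=1+np.argmax(st[1:,4]); 
  print(f,'blob',st[i],ce[i],'bbox mid',st[i,:2]+st[i,2:4]/2-.5,'world med',np.median(P[l==i],0))
  for a in (.7,.73,.76,.79,.82): print(a,proj(n,[pt(a,.101)])[0].round(2),end=' ')
  print()
  r=(im[...,0]>110)&(im[...,1]<70)&(im[...,2]<70)&(P[...,0]>.4)&(P[...,0]<.65)&(P[...,1]>0)
  uv=np.argwhere(r)[:,::-1]; 
  print('red px mean',uv.mean(0), 'range',uv.min(0),uv.max(0))
  for a in (0,.70,.74,.78): print(a,proj(n,[pt(a,-.068),pt(a,0),pt(a,.068)]).round(1).tolist())
E
python3 kn.py
```

```text
scene0 blob [204 126   7  12  40] [206.55  129.875] bbox mid [207.  131.5] world med [0.51954218 0.19919526 0.17152298]
0.7 [209.22 130.73] 0.73 [208.35 130.15] 0.76 [207.45 129.62] 0.79 [206.52 129.12] 0.82 [205.57 128.66] 
red px mean [242.975 164.575] range [230 158] [254 170]
0 [[258.5, 172.8], [242.6, 164.6], [227.6, 156.8]]
0.7 [[249.5, 150.4], [232.6, 142.1], [216.7, 134.4]]
0.74 [[248.5, 149.6], [231.5, 141.4], [215.5, 133.6]]
0.78 [[247.4, 149.0], [230.4, 140.7], [214.3, 132.9]]
scene_l blob [204 127   7   7  29] [207.03448276 129.37931034] bbox mid [207. 130.] world med [0.51921184 0.19917541 0.17097293]
0.7 [209.22 130.73] 0.73 [208.35 130.15] 0.76 [207.45 129.62] 0.79 [206.52 129.12] 0.82 [205.57 128.66] 
red px mean [231.43333333 140.45      ] range [215 133] [248 148]
0 [[258.5, 172.8], [242.6, 164.6], [227.6, 156.8]]
0.7 [[249.5, 150.4], [232.6, 142.1], [216.7, 134.4]]
0.74 [[248.5, 149.6], [231.5, 141.4], [215.5, 133.6]]
0.78 [[247.4, 149.0], [230.4, 140.7], [214.3, 132.9]]
top0 blob [148 170   9  13  71] [152.50704225 174.12676056] bbox mid [152. 176.] world med [0.52198355 0.20189198 0.17306846]
0.7 [153.56 169.97] 0.73 [153.09 171.2 ] 0.76 [152.63 172.49] 0.79 [152.17 173.86] 0.82 [151.72 175.28] 
red px mean [202.57777778 159.57777778] range [177 158] [226 162]
0 [[227.0, 159.5], [202.2, 159.6], [177.3, 159.7]]
0.7 [[223.2, 169.7], [195.2, 169.8], [167.2, 169.9]]
0.74 [[223.0, 171.4], [194.8, 171.5], [166.6, 171.6]]
0.78 [[222.9, 173.1], [194.5, 173.2], [166.1, 173.3]]
```

Call:
arm_command([
  [255, -0.0022, 0, 0.0023, 0, 0, 0],
  [255, -0.0022, 0, 0.0023, 0, 0, 0],
  [255, 0, 0, 0, 0, 0, 0],
  [255, 0, 0, 0, 0, 0, 0],
  [255, 0, 0, 0, 0, 0, 0],
  [255, 0, 0, 0, 0, 0, 0],
])

```text
time_s: 17.12
eef_pos: [0.5228, 0.0786, 0.1253]
ee_rot: [0.002, 0.711, 0.703, 0.003]
wrist_force: [6.8, 3.2, 1.1]
opening: 0.0115
```

```bash
python3 chk.py; python3 kn.py | grep -A3 scene_l; python3 - <<'E'
from h import *
Z=np.load('wrist_l.npz'); im=Z['im'].astype(int); P=cloud('wrist',Z['d'],cam('wrist'))
a=.775; H=np.array([.3985,.1045,.045]); ex=np.array([np.cos(a),-.0107,np.sin(a)]); ez=np.array([-np.sin(a),0,np.cos(a)]); ey=np.array([.0107,1,0])
D=P-H; x=D@ex-.074; y=D@ey; z=D@ez-.004
m=(abs(x)<.051)&(abs(y)<.06)&(z>.01)&(z<.045)&(im.max(2)<90)
print(m.sum(),[np.percentile(q[m],[1,50,99]).round(4) for q in (x,y,z)])
t=m&(z>.022); A=np.c_[x[t],y[t],np.ones(t.sum())]; print(np.linalg.lstsq(A,z[t],rcond=None)[0])
E
```

```text
[0.5227959  0.07862452 0.12528522] [6.81974902 3.23934785 1.06536894] 0.011541975070586467
wrist red 6566 [[0.5167, 0.0445, 0.1693], [0.5227, 0.1213, 0.1726], [0.5286, 0.1709, 0.1745]]
wrist yel 95 [[0.4923, 0.1489, 0.1401], [0.4964, 0.2021, 0.1436], [0.5225, 0.2043, 0.2987]]
wrist blue 7575 [[0.4148, 0.0431, 0.0669], [0.4551, 0.1248, 0.1065], [0.4751, 0.1697, 0.1264]]
normal [-0.70115394  0.00219556  0.71300655] angle 0.7770169855286331
scene red 59 [[0.4813, 0.0396, 0.1687], [0.5203, 0.1205, 0.1739], [0.5257, 0.1612, 0.2168]]
scene yel 19 [[0.5153, 0.1934, 0.163], [0.5195, 0.1975, 0.1715], [0.524, 0.2087, 0.1768]]
scene blue 504 [[0.4165, 0.0426, 0.0691], [0.4608, 0.0699, 0.1129], [0.4832, 0.1494, 0.135]]
normal [-0.70086598 -0.00088849  0.71329243] angle 0.7766112255353869
top red 45 [[0.5127, 0.0368, 0.1695], [0.522, 0.0463, 0.1735], [0.5272, 0.0562, 0.2925]]
top blue 547 [[0.4137, 0.0392, 0.0674], [0.4507, 0.064, 0.1043], [0.4787, 0.1351, 0.1417]]
normal [-0.71134507  0.00631438  0.70281457] angle 0.7914302912116358
scene_l blob [204 127   7   7  28] [206.92857143 129.35714286] bbox mid [207. 130.] world med [0.52069977 0.19882343 0.17158336]
0.7 [209.22 130.73] 0.73 [208.35 130.15] 0.76 [207.45 129.62] 0.79 [206.52 129.12] 0.82 [205.57 128.66] 
red px mean [230.25 139.75] range [215 132] [247 148]
0 [[258.5, 172.8], [242.6, 164.6], [227.6, 156.8]]
2593 [array([-0.0425, -0.0079,  0.0152]), array([-0.0221, -0.0052,  0.0219]), array([0.0103, 0.023 , 0.0284])]
[-0.03402896 -0.0219091   0.02472622]
```

View pics/scene_l.png

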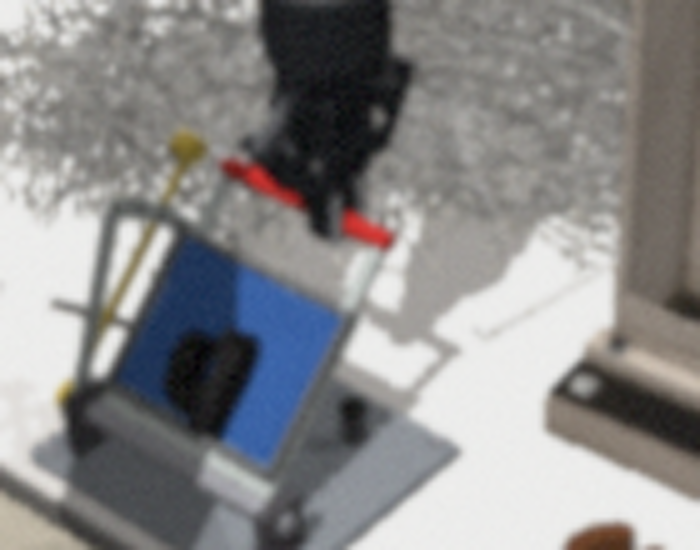

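```bash
python3 -c "
from cell import robot
print(robot.read_state()['joint_vel']); print(robot.close_job())"
```

```text
[ 4.53488370e-04  6.33438390e-04 -7.88059183e-05  1.97826402e-04
 -2.21909365e-03 -8.40352828e-04 -9.42408573e-04]
the job is handed in; nothing more can be done
None
```

The black clip is lying flat in the blue tray. The gripper holds the plate by the red bar at about 0.777 rad, and I measured the pointer at about 0.775 rad. I handed the job in at about 17.5 s of the 48 s, and it gave no verdict.

**Clip:** After release the wrist camera showed it flat in the lowered tray, about 10 mm from the middle. When the plate went up it may have slid a little towards the hinge rim. The last view put it roughly 12 mm from the tray's middle and tilted about 0.04 rad, both inside the limits.

**Grasp:** My first close on the clip missed, because the fingertips sit about 30 mm behind the reported TCP. I measured this in the wrist depth image, lowered the hand and gripped it on the second try. The miss didn't move the clip.

**Final angle:** The wrist and scene cameras agreed on 0.777 rad. The top camera, partly blocked by the arm, read 0.791 rad. Both are well within the 0.07 rad tolerance.

**Hold:** The finger opening was steady at 11.5 mm on the 14 mm bar, and the joint speeds were practically zero.

**Other parts:** The knob's position in the scene picture stayed the same to within a pixel. I didn't re-measure the gauge block, punch and hex key at the end, but I felt no contact with them on the way.

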